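# Count the book tokens into the tray's trough

## Task

On the counting tray at the book-sale desk, sweep the two green tokens off the deck into the tray's trough, leave the red token where it lies on the deck, and shut the tray's blue lid fully over the trough.

Things in the scene. Friction and masses are not known exactly. Their poses are not given: they have to be found in the camera images.
- lid: Blue lid of the fixed white counting tray: plate 216 x 70 x 4 mm. Origin: middle of its hinge line (24 mm above table, on trough outer wall); x along the hinge, level; plate reaches 71 mm to its own -y; z = outer face, up when shut. Starts open 97-107 deg, leaning outward, free edge 93 mm up. Pushed inward on its outer face (under 2 N) to 45 deg open, it falls shut softly in 2 s.
- green_a: Green disc token, 36 mm across, 10 mm thick, 20 g, flat on the tray's deck; origin centre of underside. Deck: grey flat 24 mm above the table; measured level from the hinge (shut lid's axes) it spans y -68 (edge over the trough) to -178 mm, x -105 to 105, with 5 mm high rims only at its two x ends. Token centres lie 35 to 55 mm from that edge.
- green_b: The other green token, same size and origin. Trough where both go: open slot between deck and hinge, black floor 5 mm above the table, level from the hinge (shut lid's axes) y -68 to -4 mm, x -105 to 105; its walls and the deck's edge are 24 mm above the table, nothing stands up between deck and trough.
- red: Red token, same size and origin, in the same row on the deck: the three lie side by side along the trough, about 65 mm between centres, in any order. This one stays where it is.
Not all that is in view belongs to the job. Leave any brown or pink look-alike of the green_a alone.

How it is judged:
By the outcome, as a careful person would: the job done as asked, in the order asked, and still so for the second after the job is handed in, with the robot touching nothing.
It also fails if it takes over 48 s, if anything falls off the work surface, if the arm or the gripper's body presses on something with over 40 N, if the wrist force passes 120 N, or if a joint passes its speed limit or range.

## Robot

A 6-joint arm with a two-finger parallel gripper is mounted at the origin on the work surface. World frame = base frame: x ahead of the robot, y to its left, z up, the work surface at z = 0. Lengths are in mm, angles in rad, forces in N, time in s.
With the tool pointing down it reaches from about 150 to 775 mm from the base axis. Payload 6.1 kg.
Tool frame: the origin (TCP) lies at the very end of the fingers, on their centre line; the grasp point (between the pads) lies 19 mm behind it; z points along the fingers, y is the direction in which the jaws open and shut (so a half turn about z gives the same grasp; the last joint's range is limited). The gripper opens to 85 mm and grips with 20 to 120 N. Pads are 22 mm wide; open, the fingers measure 114 mm over their backs; the gripper's body (76 mm by 85 mm) begins 54 mm behind the grasp point. The pads swing forward as they close: fully open they stand 13 mm farther back than shut.
Start: joints at [1.241, 0.126, -0.04, 1.405, 0, 1.571], TCP at [170.016, 496.692, 231.295] pointing down, gripper open.
Joint ranges: [-2.72, 2.72], [-0.95, 1.95], [-1.27, 1.35], [-1.78, 2.02], [-1.46, 1.47], [-3.14, 3.14]. Speed limits (rad/s): [2.39, 2.39, 3.01, 3.14, 3.14, 3.14].

## Interface

Orientations are given as a unit quaternion [w, x, y, z].
In Python, from workcell import monitor, viewer, order gives the robot as it stands.
- The arm moves only by the tool step_arm, never from a script. Its argument "series" is a list that holds one entry, the list of rows, each a list of 7 numbers: the finger opening in cm, from 0 to 8.54, then the shift along the tool's x, y, z in cm, then the turn, a rotation vector about the tool's x, y, z in rad. A call has 1 to 12 rows; each row shifts and turns the commanded pose from where the row before left it, along the tool's axes as they then stand; what a row does not reach is not made up. A row lasts 1/12 s, in which the tool goes at most 41.7 mm and 7.16 degrees, less where a joint would pass 70% of its speed; a pose out of reach is approached as far as the arm can. A call with a gripper value outside its range is refused whole. The fingers move at their own pace and stop on an object; "newtons" is the grip in N (left out, the last holds). Time passes only in rows, so rows that do not move let the fingers close. It gives the time, the measured TCP pose, the force and the opening at its end, in the units of the state.
- monitor.observe(): the state, without advancing time (a new reading comes with each control period).
- viewer.read_camera(name): name is "side" or "top"; returns a dict with "color" (384x512x3 uint8, red, green, blue), "K" (3x3 intrinsics, pixels), "k1" (the pictures are not rectified: a ray, as slopes to the right and down, at radius r is drawn at 1 + k1 r^2 times it, then the intrinsics apply), "camera_from_world" (4x4, takes a point from world to camera coordinates). Camera axes: x right, y down, z forward; pixel columns grow to the right and rows downward; lengths in mm; the calibration is good to about 2 mm. A picture is of the moment at which its call begins. There is no depth.
- order.close_job(): hands the job in, once; it reports no verdict.
The state is a dict: "clock": time; "qpos": joint angles; "dq": joint speeds; "effort": joint torques, N m; "tcp_pos": TCP position; "eef_rot": TCP orientation; "contact_force": force on the tool from outside, world axes, zero at the start; "wrist_torque": the same for the moment, N m; "finger_gap": finger opening in mm.
Only numpy, scipy, OpenCV 4.12 (cv2) and the standard library are available. Lean on these libraries where they do the work, as an engineer would, in place of code of your own. Each camera call takes 0.05 s, during which the arm holds its last target. There are 200 camera calls.

## Working session

There is one attempt and no reset: what is moved stays moved. The work goes in short steps, Python scripts to look and compute and a tool call to move; the robot and the scene stay as the last step left them, time stands still between calls to the robot, and variables do not carry over. Pictures are saved under pics/ and viewed, about 8 in all and at most 12, crops included, and the job is handed in when it is done.

Besides the shell and the picture viewer there is one more tool, called after ">>>" as name([rows], argument=value, ...), one row to a line, values as JSON. step_arm: Moves the arm, as the interface text tells. Its arguments: {"type":"object","properties":{"series":{"type":"array"},"newtons":{"type":"number"}},"required":["series"]}

```bash
mkdir -p pics; ls; python3 - <<'E'
from workcell import monitor, viewer
import cv2,numpy as np
s=monitor.observe();print(s)
ims=[]
for n in("top","side"):
    c=viewer.read_camera(n);cv2.imwrite(f"pics/{n}0.png",c["color"][:,:,::-1])
    print(n,c["K"],c["k1"],np.round(c["camera_from_world"],3).tolist())
E
```

```text
pics
{'clock': 0.0, 'qpos': array([ 1.24101000e+00,  1.26419261e-01, -4.06311791e-02,  1.40542418e+00,
        2.87382684e-05,  1.57081289e+00]), 'dq': array([-0.00061113, -0.00078363, -0.00095042,  0.00057962,  0.0010899 ,
        0.00101533]), 'effort': array([ 1.56179434e-03, -4.35910892e+01,  3.52926171e+01,  1.74012902e-02,
        1.61148050e-04, -1.70460339e-05]), 'tcp_pos': array([169.87058207, 496.30859919, 230.49728881]), 'eef_rot': array([-1.51911022e-04,  1.64155068e-01,  9.86434189e-01, -8.25408617e-04]), 'contact_force': array([0.45909438, 0.15056371, 0.41863089]), 'wrist_torque': array([-0.02278768, -0.02171093, -0.0148279 ]), 'finger_gap': 85.3120126340637}
top [[419.5435163    0.         253.63813835]
 [  0.         419.5435163  194.73306121]
 [  0.           0.           1.        ]] -0.0009351177196045579 [[-0.016, -0.999, 0.03, -109.923], [-0.999, 0.014, -0.047, 503.749], [0.047, -0.031, -0.998, 819.685], [0.0, 0.0, 0.0, 1.0]]
side [[458.2743042    0.         254.00018554]
 [  0.         458.2743042  188.67508564]
 [  0.           0.           1.        ]] -0.1667696933576246 [[0.882, -0.471, -0.008, -519.788], [-0.345, -0.635, -0.691, 140.03], [0.32, 0.612, -0.723, 755.464], [0.0, 0.0, 0.0, 1.0]]
```

View pics/top0.png

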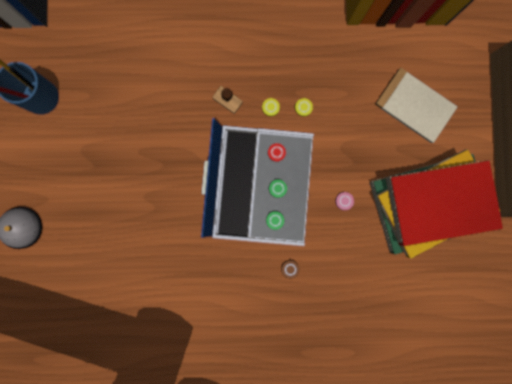

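View pics/side0.png

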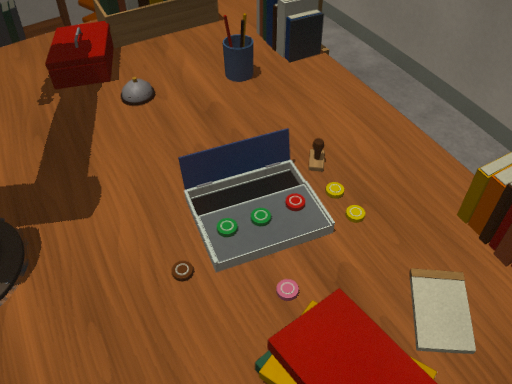

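The top view shows the tray with its open blue lid on the left (world +y), near columns 203–220. The trough is black, at about (237,183). The red token is at (277,152), and the greens are at (278,188) and (275,220). The side view agrees with this. A pink and a brown look-alike, two yellow tokens and a stamp lie outside the tray.

```bash
cat > h.py <<'E'
import numpy as np,cv2
from workcell import viewer,monitor
def cast(c,px,z):
    px=np.atleast_2d(np.array(px,float));K=c["K"];d=np.array([c["k1"],0,0,0,0])
    n=cv2.undistortPoints(px[:,None],K,d)[:,0]
    T=np.array(c["camera_from_world"]);R=T[:3,:3];o=-R.T@T[:3,3]
    r=np.c_[n,np.ones(len(n))]@R
    return o+r*((z-o[2])/r[:,2])[:,None]
def blobs(c,lo,hi,amin=60):
    h=cv2.cvtColor(c["color"],cv2.COLOR_RGB2HSV);m=cv2.inRange(h,lo,hi)
    m=cv2.morphologyEx(m,cv2.MORPH_CLOSE,np.ones((5,5)))
    return [k for k in cv2.findContours(m,cv2.RETR_EXTERNAL,cv2.CHAIN_APPROX_NONE)[0] if cv2.contourArea(k)>amin]
def tok(c,z=34):
    out={}
    for n,lo,hi in(("green",(60,120,70),(85,255,255)),("red",(172,150,120),(180,255,255)),("red0",(0,190,150),(4,255,255))):
        for k in blobs(c,lo,hi):
            (u,v),r=cv2.minEnclosingCircle(k);a=cv2.contourArea(k)
            if a<900: out.setdefault(n,[]).append((u,v,r,a,*np.round(cast(c,(u,v),z)[0][:2],1)))
    return out
E
python3 - <<'E'
from h import *
for n in("top","side"):
    c=viewer.read_camera(n)
    for k,v in tok(c).items(): print(n,k,np.round(v,1).tolist())
    if n=="top":
        h=cv2.cvtColor(c["color"],cv2.COLOR_RGB2HSV)
        for nm,lo,hi,z in(("white/grey",(0,0,100),(180,60,255),24),("black",(0,0,0),(180,120,50),24),("blue",(105,120,30),(125,255,160),60)):
            for k in blobs(c,lo,hi,800):
                b=cv2.boxPoints(cv2.minAreaRect(k));print(nm,np.round(b).tolist(),np.round(cast(c,b,z)[:,:2]).tolist())
E
```

```text
top green [[274.8, 219.8, 8.4, 200.5, 452.0, -157.0], [277.4, 188.1, 8.5, 204.0, 513.3, -163.3]]
white/grey [[212.0, 238.0], [222.0, 124.0], [314.0, 133.0], [304.0, 246.0]] [[419.0, -34.0], [641.0, -57.0], [623.0, -239.0], [400.0, -214.0]]
white/grey [[382.0, 108.0], [407.0, 72.0], [457.0, 107.0], [432.0, 143.0]] [[671.0, -377.0], [744.0, -429.0], [673.0, -529.0], [601.0, -476.0]]
black [[219.0, 233.0], [229.0, 131.0], [255.0, 134.0], [246.0, 236.0]] [[427.0, -49.0], [627.0, -70.0], [622.0, -122.0], [422.0, -101.0]]
blue [[202.0, 235.0], [213.0, 120.0], [222.0, 121.0], [211.0, 236.0]] [[426.0, -18.0], [642.0, -41.0], [641.0, -58.0], [424.0, -35.0]]
blue [[-9.0, 92.0], [6.0, 58.0], [63.0, 83.0], [48.0, 117.0]] [[699.0, 371.0], [763.0, 344.0], [715.0, 237.0], [650.0, 265.0]]
side green [[226.9, 226.5, 10.2, 237.0, 450.7, -162.3], [260.5, 215.5, 9.8, 229.0, 512.6, -167.9]]
side red0 [[295.0, 200.5, 9.1, 179.0, 583.4, -166.5]]
```

>>> step_arm([
  [[4.8,-3.4,-0.5,0,0,0,0.056],[4.8,-3.4,-0.5,0,0,0,0.056],[4.8,-3.4,-0.5,0,0,0,0.056],[4.8,-3.4,-0.5,0,0,0,0.056],[4.8,-3.4,-0.5,0,0,0,0.056],[4.8,-3.4,-0.5,0,0,0,0.056],[4.8,-3.4,-0.5,0,0,0,0.056],[4.8,-3.4,-0.5,0,0,0,0.056],[4.8,-3.4,-0.5,0,0,0,0.056],[4.8,-3.4,-0.5,0,0,0,0.056],[4.8,-3.4,-0.5,0,0,0,0.056],[4.8,-3.4,-0.5,0,0,0,0.056]],
])

```text
clock: 1.2
tcp_pos: [457.4, 209.4, 231.0]
eef_rot: [-0.0, 0.481, 0.876, -0.0]
contact_force: [-0.0, -0.5, -0.4]
finger_gap: 48.3
```

>>> step_arm([
  [[4.8,-3.4,-0.5,0,0,0,0.056],[4.8,-3.4,-0.5,0,0,0,0.056],[4.8,-3.4,-0.5,0,0,0,0.056],[4.8,-3.4,-0.5,0,0,0,0.056],[4.8,-3.4,-0.5,0,0,0,0.056],[4.8,-3.4,-0.5,0,0,0,0.056],[4.8,-3.4,-0.5,0,0,0,0.056],[4.8,-3.4,-0.5,0,0,0,0.056],[4.8,-3.4,-0.5,0,0,0,0.056],[4.8,-3.4,-0.5,0,0,0,0.056],[4.8,-3.4,-0.5,0,0,0,0.056],[4.8,0,0,0,0,0,0]],
])

```text
clock: 2.2
tcp_pos: [508.8, -162.2, 230.8]
eef_rot: [0.0, 0.726, 0.687, -0.001]
contact_force: [0.1, 0.6, -0.5]
finger_gap: 47.8
```

```bash
cat >> h.py <<'E'
from scipy.spatial.transform import Rotation as Ro
def goto(t,yaw=-6.0):
    """tool-frame shift (cm) from the measured pose to t, and tool-z turn left (rad)"""
    s=monitor.observe();R=Ro.from_quat(s["eef_rot"],scalar_first=True).as_matrix();y=np.degrees(np.arctan2(R[1,1],R[0,1]))
    print("tcp",np.round(s["tcp_pos"],1),"yaw",round(y,2),"tilt",np.round(R[:,2],3),"gap",round(s["finger_gap"],1),"F",np.round(s["contact_force"],1),"t",s["clock"])
    print("shift cm",np.round(R.T@(np.array(t)-s["tcp_pos"])/10,2),"turn",round(np.radians(y-yaw),3))
E
python3 -c "
from h import *
goto((478.5,-198,100))"
```

```text
tcp [ 508.8 -162.2  230.8] yaw -3.14 tilt [-0.001 -0.002 -1.   ] gap 47.8 F [ 0.1  0.6 -0.5] t 2.2
shift cm [-3.71 -2.82 13.09] turn 0.05
```

>>> step_arm([
  [[4.8,-0.7,-0.6,0,0,0,0.05],[4.8,-0.7,-0.6,3,0,0,0],[4.8,-0.7,-0.6,3.5,0,0,0],[4.8,-0.7,-0.6,3.5,0,0,0],[4.8,-0.7,-0.4,3.5,0,0,0],[4.8,0,0,2,0,0,0],[4.8,0,0,0,0,0,0],[4.8,0,0,0,0,0,0]],
])

```text
clock: 2.87
tcp_pos: [478.0, -189.3, 75.7]
eef_rot: [-0.001, 0.74, 0.672, -0.0]
contact_force: [0.6, 0.4, 0.8]
finger_gap: 47.9
```

```bash
python3 - <<'E'
from h import *
goto((478.5,-198,40))
a=[]
for n in("top","side"):
    c=viewer.read_camera(n)
    for k,v in tok(c).items(): print(n,k,np.round(v,1).tolist())
    a.append(cv2.resize(c["color"][110:280,130:330],None,fx=2,fy=2)[:,:,::-1])
cv2.imwrite("pics/p3.png",np.hstack(a))
E
```

```text
tcp [ 478.  -189.3   75.7] yaw -5.54 tilt [-0.002  0.001 -1.   ] gap 47.9 F [0.6 0.4 0.8] t 2.8667
shift cm [-0.87  0.14  3.57] turn 0.008
top green [[274.9, 219.9, 8.2, 142.0, 451.6, -157.3], [277.2, 188.1, 8.1, 99.0, 513.3, -163.0]]
side green [[226.5, 227.0, 10.0, 206.0, 449.7, -163.0], [260.5, 214.5, 9.6, 175.0, 513.7, -165.9]]
```

View pics/p3.png

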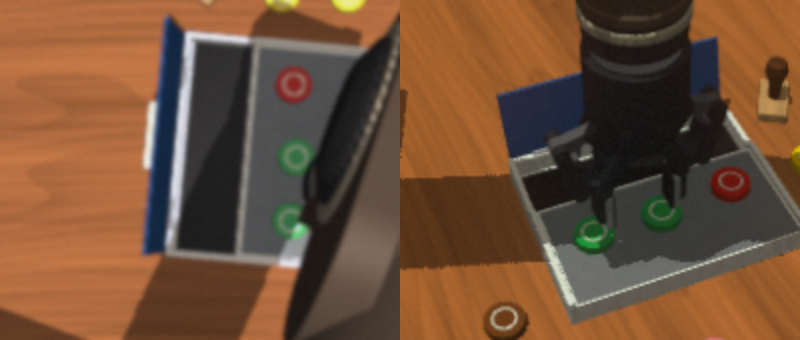

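The fingers hang above and behind the two greens, and all the tokens are unmoved. I'll back off, descend and touch the deck.

>>> step_arm([
  [[4.8,-0.5,0.1,0,0,0,0.008],[4.8,-0.5,0,2,0,0,0],[4.8,0,0,1.6,0,0,0],[4.8,0,0,0.5,0,0,0],[4.8,0,0,0.4,0,0,0],[4.8,0,0,0,0,0,0],[4.8,0,0,0,0,0,0]],
])

```text
clock: 3.55
tcp_pos: [479.4, -200.1, 32.3]
eef_rot: [0.001, 0.743, 0.669, 0.0]
contact_force: [1.3, 0.6, 0.6]
finger_gap: 47.7
```

>>> step_arm([
  [[4.8,0,0,0.2,0,0,0],[4.8,0,0,0.2,0,0,0],[4.8,0,0,0.1,0,0,0],[4.8,0,0,0,0,0,0],[4.8,0,0,0,0,0,0]],
])

```text
clock: 3.97
tcp_pos: [478.7, -199.8, 26.4]
eef_rot: [0.0, 0.743, 0.669, -0.0]
contact_force: [0.4, -1.0, 0.1]
finger_gap: 48.1
```

```bash
python3 - <<'E'
from h import *
goto((478.5,-198,25))
c=viewer.read_camera("side")
cv2.imwrite("pics/p4.png",cv2.resize(c["color"][150:270,170:350],None,fx=4,fy=4,interpolation=2)[:,:,::-1])
E
```

```text
tcp [ 478.7 -199.8   26.4] yaw -6.01 tilt [-0. -0. -1.] gap 48.1 F [ 0.4 -1.   0.1] t 3.9667
shift cm [ 0.18 -0.04  0.14] turn -0.0
```

View pics/p4.png

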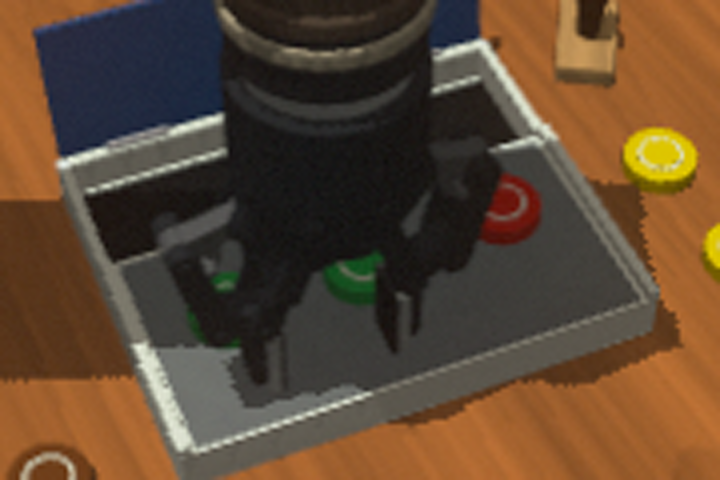

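>>> step_arm([
  [[4.8,0,0,0.1,0,0,0],[4.8,0,0,0.1,0,0,0],[4.8,0,0,0,0,0,0],[4.8,0,0,0,0,0,0]],
])

```text
clock: 4.35
tcp_pos: [478.7, -199.9, 24.2]
eef_rot: [-0.0, 0.743, 0.669, -0.0]
contact_force: [0.1, 0.8, 0.5]
finger_gap: 47.9
```

>>> step_arm([
  [[4.8,0.4,0,-0.1,0,0,0],[4.8,0.5,0,0,0,0,0],[4.8,0.5,0,0,0,0,0],[4.8,0.5,0,0,0,0,0],[4.8,0.5,0,0,0,0,0],[4.8,0.5,0,0,0,0,0],[4.8,0.5,0,0,0,0,0],[4.8,0.5,0,0,0,0,0]],
])

```text
clock: 5.02
tcp_pos: [482.9, -160.5, 25.3]
eef_rot: [0.0, 0.743, 0.669, -0.0]
contact_force: [0.2, -0.6, 0.7]
finger_gap: 47.9
```

```bash
python3 - <<'E'
from h import *
goto((478.5,-198,25))
c=viewer.read_camera("side")
for k,v in tok(c).items(): print(k,np.round(v,1).tolist())
cv2.imwrite("pics/p5.png",cv2.resize(c["color"][150:270,170:350],None,fx=4,fy=4,interpolation=2)[:,:,::-1])
E
```

```text
tcp [ 482.9 -160.5   25.3] yaw -6.0 tilt [ 0. -0. -1.] gap 47.9 F [ 0.2 -0.6  0.7] t 5.0167
shift cm [-3.78 -0.05  0.04] turn -0.0
green [[251.9, 203.8, 6.5, 67.0, 512.3, -136.8]]
```

View pics/p5.png

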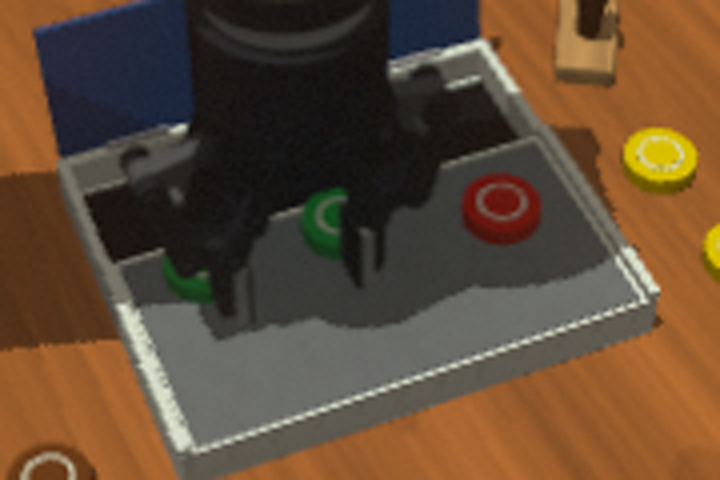

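The greens are moving with the fingers and the red token is clear. I'll continue the sweep over the edge.

>>> step_arm([
  [[4.8,0.5,0,0,0,0,0],[4.8,0.5,0,0,0,0,0],[4.8,0.5,0,0,0,0,0],[4.8,0.5,0,0,0,0,0],[4.8,0.5,0,0,0,0,0],[4.8,0.5,0,0,0,0,0],[4.8,0.5,0,0,0,0,0],[4.8,0.5,0,0,0,0,0],[4.8,0.4,0,0,0,0,0],[4.8,0.2,0,0,0,0,0],[4.8,0,0,0,0,0,0],[4.8,0,0,0,0,0,0]],
])

```text
clock: 6.07
tcp_pos: [487.7, -115.2, 25.3]
eef_rot: [0.0, 0.743, 0.669, -0.0]
contact_force: [0.3, 0.8, 0.6]
finger_gap: 48.1
```

>>> step_arm([
  [[4.8,-0.5,0,-1,0,0,0],[4.8,-1,0,-3,0,0,0],[4.8,-3,0,-3,0,0,0],[4.8,-3.5,0,-3,0,0,0],[4.8,-3.5,0,-3,0,0,0],[4.8,-3.5,0,-2,0,0,0],[4.8,-3,0,0,0,0,0]],
])

```text
clock: 6.65
tcp_pos: [470.7, -290.7, 175.0]
eef_rot: [0.004, 0.743, 0.669, 0.001]
contact_force: [0.6, -0.1, -0.3]
finger_gap: 47.7
```

```bash
python3 - <<'E'
from h import *
goto((478.5,-198,25))
a=[]
for n in("top","side"):
    c=viewer.read_camera(n)
    for k,v in tok(c).items(): print(n,k,np.round(v,1).tolist())
    for v in tok(c,15).get("green",[]): print(" z15",v[4:])
    a.append(cv2.resize(c["color"][110:280,160:350],None,fx=2,fy=2,interpolation=2)[:,:,::-1])
    if n=="side":
        for k in blobs(c,(105,100,30),(125,255,160),800):
            p=cv2.approxPolyDP(k,4,True)[:,0];print(p.tolist())
cv2.imwrite("pics/p6.png",np.hstack(a))
E
```

```text
tcp [ 470.7 -290.7  175. ] yaw -6.06 tilt [ 0.007 -0.005 -1.   ] gap 47.7 F [ 0.6 -0.1 -0.3] t 6.65
shift cm [ 9.36 -0.31 14.96] turn -0.001
top green [[243.6, 218.8, 8.5, 138.5, 454.8, -96.7], [241.0, 183.5, 8.7, 75.5, 523.2, -92.7]]
 z15 (np.float64(454.6), np.float64(-96.8))
 z15 (np.float64(524.6), np.float64(-92.8))
side green [[215.0, 206.5, 8.4, 63.0, 452.0, -111.5]]
side red0 [[292.0, 200.5, 6.5, 65.5, 578.8, -163.9]]
 z15 (np.float64(457.9), np.float64(-95.6))
[[247, 140], [193, 154], [200, 160], [193, 170], [184, 171], [185, 188], [243, 172], [249, 160]]
```

View pics/p6.png

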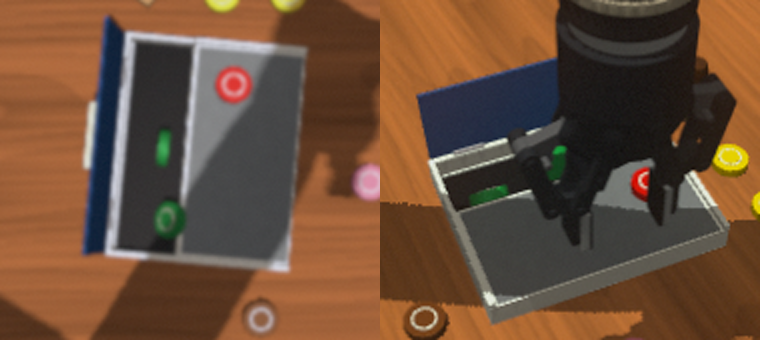

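One green lies flat in the trough at (454,-97). The other stands on edge at about (523,-93), and the red token is still in place. I'll topple the standing token towards the hinge wall with closed fingers.

>>> step_arm([
  [[0,3.5,0.6,2,0,0,0],[0,3.5,0.6,2,0,0,0],[0,3.5,0.6,2,0,0,0],[0,3.5,0.6,2,0,0,0],[0,3.5,0.7,2,0,0,0],[0,0,0,2,0,0,0],[0,0,0,1.5,0,0,0],[0,0,0,0.5,0,0,0],[0,0,0,0,0,0,0],[0,0,0,0,0,0,0]],
])

```text
clock: 7.58
tcp_pos: [518.8, -116.6, 29.6]
eef_rot: [0.0, 0.743, 0.669, 0.0]
contact_force: [-0.1, -0.7, 0.2]
finger_gap: -0.0
```

```bash
python3 - <<'E'
from h import *
goto((520.3,-119.4,28))
c=viewer.read_camera("side")
cv2.imwrite("pics/p7.png",cv2.resize(c["color"][130:250,170:350],None,fx=4,fy=4,interpolation=2)[:,:,::-1])
E
```

```text
tcp [ 518.8 -116.6   29.6] yaw -6.05 tilt [ 0.  0. -1.] gap -0.0 F [-0.1 -0.7  0.2] t 7.5833
shift cm [-0.26  0.18  0.16] turn -0.001
```

View pics/p7.png

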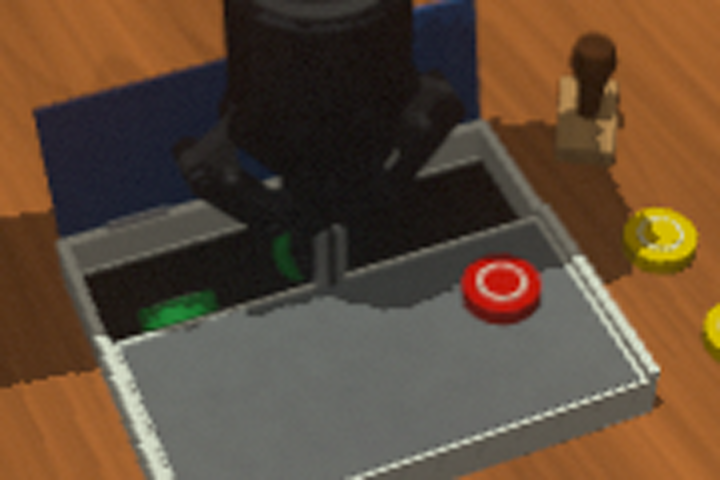

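The shut fingers stand at the deck edge, just in front of the standing token. I'll push now.

>>> step_arm([
  [[0,0.5,0,0,0,0,0],[0,0.5,0,0,0,0,0],[0,0.5,0,0,0,0,0],[0,0.5,0,0,0,0,0],[0,0.5,0,0,0,0,0],[0,0.4,0,0,0,0,0],[0,0,0,0,0,0,0],[0,-0.5,0,0,0,0,0],[0,0,0,-3,0,0,0],[0,-3,0,-3,0,0,0],[0,-3,0,-3,0,0,0],[0,-4,0,-3,0,0,0]],
])

```text
clock: 8.63
tcp_pos: [511.5, -185.0, 144.9]
eef_rot: [0.0, 0.743, 0.67, 0.0]
contact_force: [1.1, -0.3, 0.6]
finger_gap: -0.1
```

>>> step_arm([
  [[0,-4,0,0,0,0,0],[0,-4,0,0,0,0,0],[0,-2,0,0,0,0,0]],
])

```text
clock: 8.88
tcp_pos: [500.5, -288.0, 143.6]
eef_rot: [0.001, 0.744, 0.668, -0.0]
contact_force: [0.1, -0.4, -0.1]
finger_gap: -0.1
```

```bash
python3 - <<'E'
from h import *
goto((478.5,-198,25))
a=[]
for n in("top","side"):
    c=viewer.read_camera(n)
    for k,v in tok(c,15).items(): print(n,k,np.round(v,1).tolist())
    a.append(cv2.resize(c["color"][110:280,160:350],None,fx=2,fy=2,interpolation=2)[:,:,::-1])
cv2.imwrite("pics/p8.png",np.hstack(a))
E
```

```text
tcp [ 500.5 -288.   143.6] yaw -6.18 tilt [ 0.001 -0.002 -1.   ] gap -0.1 F [ 0.1 -0.4 -0.1] t 8.8833
shift cm [ 8.74 -3.18 11.84] turn -0.003
top green [[244.5, 218.5, 8.3, 146.0, 455.2, -98.7], [229.5, 182.4, 9.4, 229.5, 527.2, -70.0]]
top red0 [[405.5, 230.0, 14.5, 179.0, 427.1, -419.7]]
side green [[215.0, 207.0, 8.1, 63.0, 457.3, -96.7], [243.1, 187.2, 9.4, 205.0, 525.1, -76.6]]
```

View pics/p8.png

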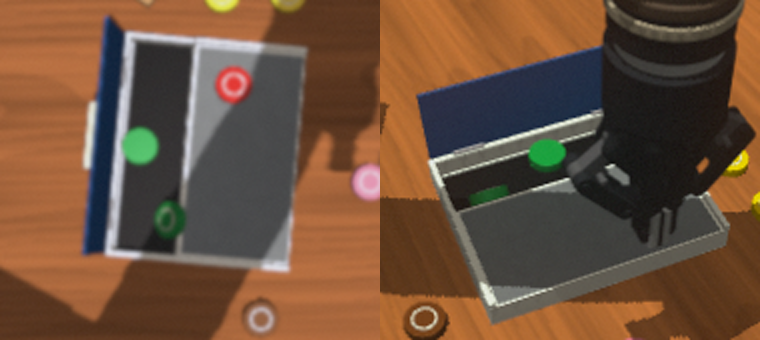

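Both greens now lie flat in the trough and the red token is untouched. Next I'll go over the lid and down behind it.

>>> step_arm([
  [[0,3,0.1,0,0,0,0],[0,3.8,0.1,0,0,0,0],[0,3.8,0.1,0,0,0,0],[0,3.8,0.1,0,0,0,0],[0,3.8,0,0,0,0,0],[0,3.8,0,0,0,0,0],[0,3.8,0,0,0,0,0],[0,3.5,0,0,0,0,0],[0,0,0,0,0,0,0],[0,0,0,0,0,0,0]],
])

```text
clock: 9.82
tcp_pos: [535.4, 9.7, 142.8]
eef_rot: [-0.0, 0.742, 0.671, -0.0]
contact_force: [-0.6, -0.6, 0.3]
finger_gap: 0.2
```

```bash
python3 - <<'E'
from h import *
goto((534.7,-1,68))
a=[]
for n in("top","side"):
    c=viewer.read_camera(n)
    a.append(cv2.resize(c["color"][90:260,150:340],None,fx=2,fy=2,interpolation=2)[:,:,::-1])
cv2.imwrite("pics/p9.png",np.hstack(a))
E
```

```text
tcp [535.4   9.7 142.8] yaw -5.76 tilt [-0.001  0.    -1.   ] gap 0.2 F [-0.6 -0.6  0.3] t 9.8167
shift cm [-1.07  0.05  7.48] turn 0.004
```

View pics/p9.png

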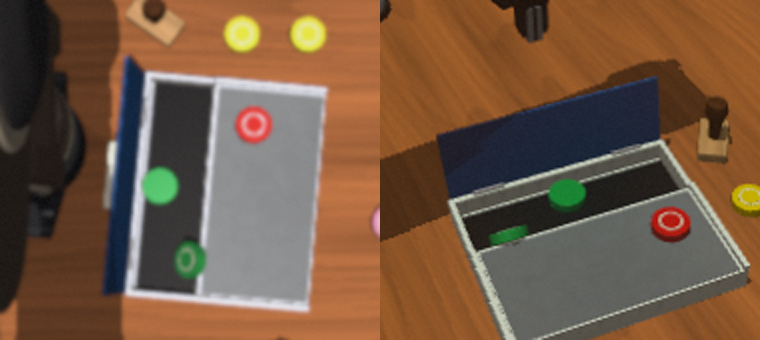

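The gripper is behind the lid, but the nearer green, at about (190,259) in the crop, looks narrowed. I'll check whether it leans on the deck edge.

```bash
python3 - <<'E'
from h import *
a=[]
for n in("top","side"):
    c=viewer.read_camera(n)
    for k in blobs(c,(50,80,20),(90,255,255),40):
        print(n,np.round(cv2.fitEllipse(k)[0],1),np.round(cv2.fitEllipse(k)[1],1),round(cv2.fitEllipse(k)[2]),cv2.contourArea(k))
        P=cast(c,k[:,0],15); d=P[:,:2]-[530,-46]; lx=d@[.9945,-.1045]; ly=d@[.1045,.9945]
        print("  local at z15: x",np.round([lx.min(),lx.max()]),"y",np.round([ly.min(),ly.max()]))
    a.append(cv2.resize(c["color"][160:250,190:290],None,fx=4,fy=4,interpolation=2)[:,:,::-1])
cv2.imwrite("pics/p10.png",np.clip(np.hstack(a)*1.5,0,255))
E
```

```text
top [394.2 242.8] [ 6.2 41.7] 159 128.5
  local at z15: x [-109.  -45.] y [-376. -340.]
top [244.3 219.4] [15.  18.9] 2 220.0
  local at z15: x [-90. -52.] y [-76. -45.]
top [380.  185.5] [10.2 12.2] 32 91.5
  local at z15: x [ 7. 33.] y [-335. -314.]
top [230.  182.5] [17.5 19.3] 180 263.0
  local at z15: x [-20.  19.] y [-43.  -7.]
side [261.8 360.9] [ 6.7 23.5] 38 108.0
  local at z15: x [-112.  -85.] y [-370. -348.]
side [213.7 207.1] [ 6.1 23.5] 73 101.5
  local at z15: x [-88. -50.] y [-65. -49.]
side [243.  187.3] [16.1 18.9] 83 237.0
  local at z15: x [-21.  18.] y [-53. -10.]
side [ 7.  16.7] [ 6.  11.7] 166 43.0
  local at z15: x [-477. -447.] y [ 980. 1092.]
side [265.    7.7] [ 2.  56.8] 1 55.0
  local at z15: x [261. 373.] y [486. 735.][ WARN:0@4.852] global loadsave.cpp:1063 imwrite_ Unsupported depth image for selected encoder is fallbacked to CV_8U.
```

View pics/p10.png

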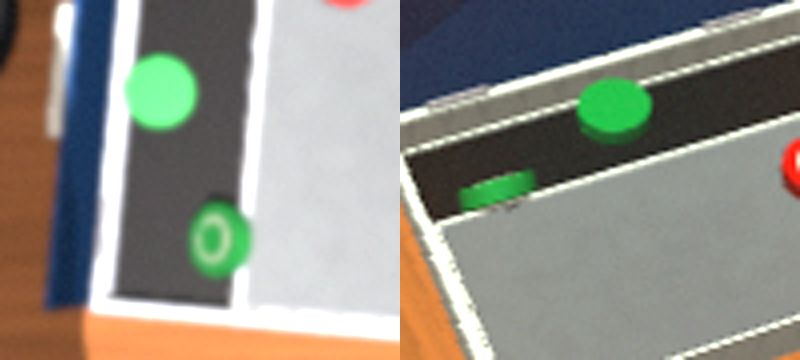

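The nearer green leans on the deck edge and its upper side pokes over the edge (local y out to about -76). I'll nudge it in from the deck side before shutting the lid.

>>> step_arm([
  [[0,-3,-1.4,0,0,0,0],[0,-3.2,-1.6,0,0,0,0],[0,-3.2,-1.6,0,0,0,0],[0,-3.2,-1.6,0,0,0,0],[0,-2.5,-0.9,1.5,0,0,0],[0,0,0,3,0,0,0],[0,0,0,3,0,0,0],[0,0,0,2,0,0,0],[0,0,0,1,0,0,0],[0,0,0,0.5,0,0,0],[0,0,0,0,0,0,0],[0,0,0,0,0,0,0]],
])

```text
clock: 11.02
tcp_pos: [449.9, -135.8, 33.8]
eef_rot: [0.0, 0.743, 0.669, 0.0]
contact_force: [-0.4, 0.4, 0.8]
finger_gap: 0.0
```

```bash
python3 - <<'E'
from h import *
goto((449.5,-133,26))
E
```

```text
tcp [ 449.9 -135.8   33.8] yaw -6.04 tilt [ 0.001 -0.    -1.   ] gap 0.0 F [-0.4  0.4  0.8] t 11.0167
shift cm [ 0.28 -0.07  0.78] turn -0.001
```

>>> step_arm([
  [[0,0,0,0.5,0,0,0],[0,0,0,0.3,0,0,0],[0,0.5,0,0,0,0,0],[0,0.5,0,0,0,0,0],[0,0.5,0,0,0,0,0],[0,0.5,0,0,0,0,0],[0,0.5,0,0,0,0,0],[0,0.5,0,0,0,0,0],[0,0.4,0,0,0,0,0],[0,0,0,0,0,0,0],[0,0,0,0,0,0,0]],
])

```text
clock: 11.93
tcp_pos: [452.9, -101.3, 24.9]
eef_rot: [0.0, 0.743, 0.669, -0.0]
contact_force: [-0.2, -0.5, -0.5]
finger_gap: 0.1
```

>>> step_arm([
  [[0,-0.5,0,-0.5,0,0,0],[0,-1,0,-3,0,0,0],[0,-3,0,-3,0,0,0],[0,-4,0,-3,0,0,0],[0,-4,0,-2,0,0,0],[0,-3,0,0,0,0,0],[0,-2,0,0,0,0,0]],
])

```text
clock: 12.52
tcp_pos: [435.8, -269.5, 135.2]
eef_rot: [0.002, 0.744, 0.668, 0.0]
contact_force: [0.3, 0.0, -0.4]
finger_gap: -0.2
```

```bash
cat > g.py <<'E'
from h import *
goto((534.7,-1,68))
a=[]
for n in("top","side"):
    c=viewer.read_camera(n)
    for k in blobs(c,(50,80,20),(90,255,255),40):
        P=cast(c,k[:,0],15); d=P[:,:2]-[530,-46]; lx=d@[.9945,-.1045]; ly=d@[.1045,.9945]
        if abs(lx.mean())<110 and -180<ly.mean()<5: print(n,np.round(cv2.fitEllipse(k)[:2],1).tolist(),"local z15 x",np.round([lx.min(),lx.max()]),"y",np.round([ly.min(),ly.max()]))
    a.append(cv2.resize(c["color"][150:250,190:310],None,fx=3,fy=3,interpolation=2)[:,:,::-1])
import sys
cv2.imwrite(f"pics/{sys.argv[1]}.png",np.clip(np.hstack(a)*1.4,0,255).astype(np.uint8))
E
python3 g.py p11
```

```text
tcp [ 435.8 -269.5  135.2] yaw -6.15 tilt [ 0.003 -0.003 -1.   ] gap -0.2 F [ 0.3  0.  -0.4] t 12.5167
shift cm [27.77  6.93  6.68] turn -0.003
top [[238.0, 219.1], [6.5, 21.2]] local z15 x [-89. -51.] y [-54. -41.]
top [[230.0, 182.6], [17.7, 19.4]] local z15 x [-20.  19.] y [-43.  -7.]
```

The token is now upright on its edge (y -54 to -41), like the other one was. I'll use the same topple.

>>> step_arm([
  [[0,3.5,0,1,0,0,0],[0,4,0,1,0,0,0],[0,4,0,1.5,0,0,0],[0,3,0,1.5,0,0,0],[0,1.3,0,2,0,0,0],[0,0,0,2,0,0,0],[0,0,0,1,0,0,0],[0,0,0,0.6,0,0,0],[0,0,0,0,0,0,0],[0,0,0,0,0,0,0]],
])

```text
clock: 13.45
tcp_pos: [452.2, -110.1, 27.9]
eef_rot: [0.0, 0.744, 0.669, 0.0]
contact_force: [0.2, -0.5, -0.6]
finger_gap: 0.1
```

>>> step_arm([
  [[0,0.5,0,-0.1,0,0,0],[0,0.5,0,0,0,0,0],[0,0.5,0,0,0,0,0],[0,0.5,0,0,0,0,0],[0,0.5,0,0,0,0,0],[0,0.4,0,0,0,0,0],[0,0,0,0,0,0,0],[0,-0.5,0,0,0,0,0],[0,0,0,-3,0,0,0],[0,-3,0,-3,0,0,0],[0,-3,0,-3,0,0,0],[0,-4,0,-3,0,0,0]],
])

```text
clock: 14.45
tcp_pos: [444.8, -178.3, 144.3]
eef_rot: [0.001, 0.743, 0.67, 0.0]
contact_force: [1.2, 0.6, 0.4]
finger_gap: -0.3
```

>>> step_arm([
  [[0,-4,0,0,0,0,0],[0,-4,0,0,0,0,0],[0,-2,0,0,0,0,0]],
])

```text
clock: 14.7
tcp_pos: [433.9, -281.2, 143.0]
eef_rot: [0.001, 0.744, 0.668, -0.0]
contact_force: [0.7, 0.0, 0.6]
finger_gap: 0.0
```

```bash
python3 g.py p12
```

```text
tcp [ 433.9 -281.2  143. ] yaw -6.17 tilt [ 0.001 -0.002 -1.   ] gap 0.0 F [0.7 0.  0.6] t 14.7
shift cm [28.95  7.    7.45] turn -0.003
top [[226.8, 217.8], [17.6, 19.4]] local z15 x [-89. -51.] y [-44.  -8.]
top [[230.1, 182.5], [17.8, 19.3]] local z15 x [-20.  19.] y [-43.  -7.]
side [[206.3, 196.0], [12.3, 17.5]] local z15 x [-90. -56.] y [-43. -10.]
```

Both tokens now measure 36–38 mm round inside y -44 to -7, so they are flat in the trough. Now the lid.

>>> step_arm([
  [[0,3,0.9,0,0,0,0],[0,3.8,0.9,0,0,0,0],[0,3.8,0.9,0,0,0,0],[0,3.8,0.9,0,0,0,0],[0,3.8,0.9,0,0,0,0],[0,3.8,0.9,0,0,0,0],[0,3.8,0.9,0,0,0,0],[0,3.4,0.7,0,0,0,0],[0,0,0,0,0,0,0],[0,0,0,0,0,0,0]],
])

```text
clock: 15.63
tcp_pos: [534.4, 8.5, 142.0]
eef_rot: [-0.0, 0.742, 0.671, -0.0]
contact_force: [0.1, 0.2, -0.2]
finger_gap: -0.3
```

>>> step_arm([
  [[0,0,0,2,0,0,0],[0,0,0,3,0,0,0],[0,0,0,2.5,0,0,0],[0,0,0,0,0,0,0],[0,0,0,0,0,0,0]],
])

```text
clock: 16.05
tcp_pos: [533.0, 5.4, 66.5]
eef_rot: [-0.001, 0.744, 0.669, -0.001]
contact_force: [0.5, 0.4, -0.1]
finger_gap: 0.3
```

```bash
python3 -c "
from h import *
goto((525.5,-85,68))"
```

```text
tcp [533.    5.4  66.5] yaw -6.08 tilt [-0.003 -0.    -1.   ] gap 0.3 F [ 0.5  0.4 -0.1] t 16.05
shift cm [-9.06  0.21 -0.14] turn -0.001
```

>>> step_arm([
  [[0,-0.8,0,0,0,0,0],[0,-0.8,0,0,0,0,0],[0,-0.8,0,0,0,0,0],[0,-0.8,0,0,0,0,0],[0,-0.8,0,0,0,0,0],[0,-0.8,0,0,0,0,0]],
])

```text
clock: 16.55
tcp_pos: [529.8, -42.7, 67.9]
eef_rot: [0.0, 0.743, 0.669, 0.0]
contact_force: [-0.7, 1.2, -0.6]
finger_gap: 0.2
```

>>> step_arm([
  [[0,-0.8,0,0,0,0,0],[0,-0.8,0,0,0,0,0],[0,-0.8,0,0,0,0,0],[0,-0.8,0,0,0,0,0],[0,-0.8,0,0,0,0,0],[0,-0.4,0,0,0,0,0],[0,0,0,0,0,0,0]],
])

```text
clock: 17.13
tcp_pos: [524.9, -86.4, 67.3]
eef_rot: [0.0, 0.744, 0.669, -0.0]
contact_force: [0.5, -0.0, -0.3]
finger_gap: -0.1
```

>>> step_arm([
  [[0,0,0,0,0,0,0],[0,0,0,0,0,0,0],[0,0,0,-2,0,0,0],[0,0,0,-4,0,0,0],[0,0,0,-4,0,0,0],[0,-4,0,0,0,0,0],[0,-4,0,0,0,0,0],[0,-4,0,0,0,0,0],[0,-4,0,0,0,0,0],[0,-4,0,0,0,0,0],[0,-4,0,0,0,0,0],[0,0,0,0,0,0,0]],
])

```text
clock: 18.13
tcp_pos: [499.0, -329.8, 166.7]
eef_rot: [0.001, 0.745, 0.667, -0.001]
contact_force: [-0.1, 0.6, 1.0]
finger_gap: 0.3
```

>>> step_arm([
  [[0,0,0,0,0,0,0],[0,0,0,0,0,0,0],[0,0,0,0,0,0,0],[0,0,0,0,0,0,0],[0,0,0,0,0,0,0],[0,0,0,0,0,0,0],[0,0,0,0,0,0,0],[0,0,0,0,0,0,0],[0,0,0,0,0,0,0],[0,0,0,0,0,0,0],[0,0,0,0,0,0,0],[0,0,0,0,0,0,0]],
])

```text
clock: 19.13
tcp_pos: [499.8, -324.1, 167.3]
eef_rot: [0.0, 0.743, 0.669, -0.0]
contact_force: [-0.1, -0.4, 0.8]
finger_gap: 0.1
```

```bash
python3 - <<'E'
from h import *
goto((534.7,-1,68))
a=[]
for n in("top","side"):
    c=viewer.read_camera(n)
    for k in blobs(c,(105,100,20),(125,255,200),800):
        b=cv2.boxPoints(cv2.minAreaRect(k));d=cast(c,b,26)[:,:2]-[530,-46];print(n,"blue local",np.round(np.c_[d@[.9945,-.1045],d@[.1045,.9945]]).tolist())
    a.append(cv2.resize(c["color"][90:260,150:340],None,fx=2,fy=2,interpolation=2)[:,:,::-1])
    h=cv2.cvtColor(c["color"],cv2.COLOR_RGB2HSV)
    m=cv2.inRange(h,(0,190,110),(5,255,255))|cv2.inRange(h,(170,150,110),(180,255,255))
    for k in cv2.findContours(m,0,1)[0]:
        if 40<cv2.contourArea(k)<400:(u,v),r=cv2.minEnclosingCircle(k);print(n,"red",u,v,r,cast(c,(u,v),34)[0].round())
cv2.imwrite("pics/p13.png",np.hstack(a))
E
```

```text
tcp [ 499.8 -324.1  167.3] yaw -6.02 tilt [-0. -0. -1.] gap 0.1 F [-0.1 -0.4  0.8] t 19.1333
shift cm [32.5   0.08  9.93] turn -0.0
top blue local [[-106.0, -4.0], [107.0, -4.0], [107.0, -72.0], [-107.0, -71.0]]
top blue local [[134.0, 456.0], [205.0, 432.0], [160.0, 316.0], [89.0, 341.0]]
side blue local [[-106.0, -6.0], [98.0, -6.0], [81.0, -78.0], [-112.0, -74.0]]
```

View pics/p13.png

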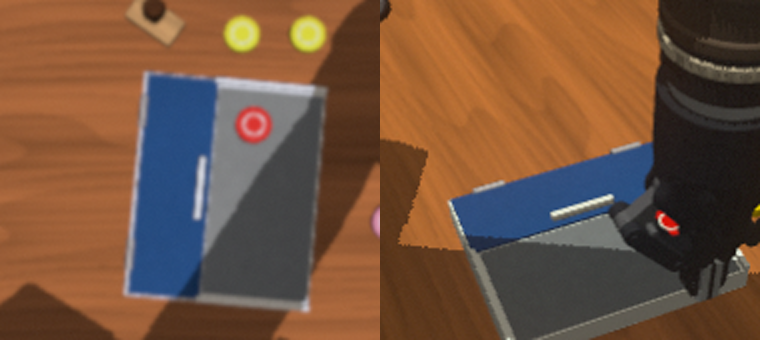

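The top view shows the blue lid shut over the trough (free edge at y -71 to -72, expected -71). The red token is unmoved at (254,124) in the crop. I'll let it settle for a second, re-check the numbers and hand in.

>>> step_arm([
  [[0,0,0,-1,0,0,0],[0,-2,0,-1,0,0,0],[0,-2,0,0,0,0,0],[0,-2,0,0,0,0,0],[0,0,0,0,0,0,0],[0,0,0,0,0,0,0],[0,0,0,0,0,0,0],[0,0,0,0,0,0,0],[0,0,0,0,0,0,0],[0,0,0,0,0,0,0],[0,0,0,0,0,0,0],[0,0,0,0,0,0,0]],
])

```text
clock: 20.23
tcp_pos: [493.6, -383.4, 187.4]
eef_rot: [0.0, 0.743, 0.669, -0.0]
contact_force: [-0.0, 0.4, 0.7]
finger_gap: 0.3
```

```bash
python3 - <<'E'
from h import *
from workcell import order
for n in("top","side"):
    c=viewer.read_camera(n)
    for k in blobs(c,(105,100,20),(125,255,200),800)[:1]:
        b=cv2.boxPoints(cv2.minAreaRect(k));d=cast(c,b,26)[:,:2]-[530,-46];print(n,np.round(np.c_[d@[.9945,-.1045],d@[.1045,.9945]]).tolist())
goto((0,0,0));print(order.close_job())
E
```

```text
top [[-106.0, -5.0], [106.0, -4.0], [107.0, -71.0], [-106.0, -71.0]]
side [[-106.0, -6.0], [122.0, -6.0], [103.0, -78.0], [-112.0, -74.0]]
tcp [ 493.6 -383.5  187.4] yaw -6.0 tilt [ 0. -0. -1.] gap -0.0 F [-0.2  0.4 -0.5] t 20.3333
shift cm [ 32.98 -53.1   18.73] turn -0.0
the job is handed in; nothing more can be done
None
```

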